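Fetch the forming bar from its sliding-lid case and clip it into the bench fork

TASK

Open the sloping wooden case: lift its sliding lid over the lip at the open end, slide it right out of its grooves and lay it flat on the table, grip upwards. Then take out the steel forming bar and push it down past the sprung jaw of the fork clip until it lies fully home, centred in the clip, with the jaw sprung shut over it. Do not drop either of them, and leave the mallet, the block and the cup where they are.

Things in the scene. Friction and masses are not known exactly. Their poses are not given: they have to be found in the camera images.
- case: Fixed open-topped wooden case, outside 116 (x) x 186 (y) x 63 (z) mm, on a rest, its face sloping down 25 degrees away from the robot. Its frame is tilted too: z is the face normal, x points down the slope, y is level, the sliding direction. Origin: centre of its underside, 34 mm above the table. Floor 5 thick, walls 8. Two saddles on the floor at y = +-50 (14 wide, up to z = 31) carry the bar.
- case_lip (a point): Middle of the top of the low lip at the case's -y end, z = 46 in the case, flush with the lid's top. The lid rests on ledges at z = 40; overhangs along both sides hold it down (underside z = 58, top 63). Raised along case z by more than 6 and less than 12 mm, it slides out towards -y only; it is clear after 180 mm. Between the ledges, and between the overhangs, 85 mm are open.
- lid: Loose plywood lid 96 (x) x 166 (y) x 6 (z) mm, 0.1 to 0.2 kg, with 2 mm of play on every side in the case; at the start its frame is parallel to the case's. Origin: centre of its underside. On top stands a wooden grip 16 (x) x 60 (y) mm, 30 tall (its top 36 above the origin), centred at y = -30, nearer the lip.
- bar: Loose round steel bar, 16 mm diameter, 150 long, about 0.2 kg. Origin: its middle, on the axis, which is y. At the start it lies along the case's y, midway between the long sides, its axis 29 mm above the case's underside (24 above the inner floor).
- clip: Fixed fork clip, wooden base 130 (x) x 76 (y) x 8 mm. Origin: centre of its underside, on the table; the clipped bar lies along x. Two forks 14 wide at x = +-42 (70 mm clear between them for fingers); in each the bar drops between a fixed wooden prong (+y side, flared, 70 high) and a leaf of the sprung jaw (-y side, 72 high).
- clip_seat (a point): Where the middle of the bar is when fully home: 38 mm above the table, at the middle of the clip.
- jaw (a joint): Sprung dark steel jaw with a leaf on each fork, hinged low along the clip's -y side. rad: 0 shut, grows as it is pushed open (to 0.6). The bar pushed down, with roughly 8 N, opens it to about 0.13; it springs back to near 0 over the seated bar.
- mallet: Bystander: loose wooden mallet 250 mm long, 48 high. Origin underneath, about the middle of its length; head towards +x.
- dapping_block: Bystander: loose wooden block 70 x 70 x 45 mm, origin centre of its underside.
- cup: Bystander: loose white cup, 72 mm across, 75 high, origin centre of its underside.
Things that resemble listed ones, but are neither listed nor needed, are in the scene too. Leave any yellow look-alike of the lid alone.

How it is judged:
On the way, in this order (a step that is already met when the one before it is completed fails the run):
1. the lid has been slid right out of the case over the lip (y of lid in the frame of case below -0.168 m), for 0.1 s.
2. the bar is down in the fork with the jaw shut over it (distance between bar and clip_seat below 0.015 m and z of bar in the frame of clip_seat below 0.003 m and value of joint jaw below 0.06 rad), for 0.2 s.
At the end, for the whole second after the job is handed in: The lid lies flat on the table, grip up (underside within 5 mm of it, tilt under 0.06 rad), at rest; the bar lies at rest in the fork clip, its middle within 15 mm of the seat point, within 3 mm of it sideways and in height, parallel to the clip within 0.06 rad, with the jaw shut (under 0.06 rad) (all of step 2 and height (world z) of lid below 0.005 m and angle between lid's own z axis and vertical below 0.06 rad and linear speed of each of lid, bar below 0.02 m/s and z of bar in the frame of clip_seat above -0.003 m and y of bar in the frame of clip_seat between -0.003 and 0.003 m and angle between the y axis of bar and the x axis of clip, either way round below 0.06 rad); the robot touches nothing.
It fails at once if the lid was dropped (moving faster than 0.7 m/s out of the fingers) (linear speed of lid above 0.7 m/s and contact force between the fingers and lid below 0.1 N).
It fails at once if the bar was dropped (moving faster than 0.7 m/s out of the fingers) (linear speed of bar above 0.7 m/s and contact force between the fingers and bar below 0.1 N).
It fails at once if a bystander was moved by more than 20 mm (distance of any of mallet, dapping_block, cup from where it was at the start of the episode above 0.02 m).
It also fails if it takes over 53 s, if anything falls off the work surface, if the arm or the gripper's body presses on something with over 40 N, if the wrist force passes 120 N, or if a joint passes its speed limit or range.

ROBOT

A 6-joint arm with a two-finger parallel gripper is mounted at the origin on the work surface. World frame = base frame: x ahead of the robot, y to its left, z up, the work surface at z = 0. Lengths are in m, angles in rad, forces in N, time in s.
With the tool pointing down it reaches from about 0.225 to 0.875 m from the base axis. Payload 3.4 kg.
Tool frame: the origin (TCP) lies between the finger pads; the fingertips stand 11 mm ahead of it and the grasp point (between the pads) lies 8 mm behind it; z points along the fingers, y is the line along which they close (so a half turn about z gives the same grasp; the last joint's range is limited). The gripper opens to 85 mm and grips with 20 to 120 N. Pads are 22 mm wide; open, the fingers measure 114 mm over their backs; the gripper's body (76 mm by 85 mm) begins 54 mm behind the grasp point. The pads swing forward as they close: fully open they stand 13 mm farther back than shut.
Start: joints at [1.205, 0.276, 1.505, -0, 1.361, -0.121], TCP at [0.139, 0.558, 0.242] pointing down, gripper open.
Joint ranges: [-2.89, 2.89], [-0.75, 2.08], [0.22, 2.7], [-1.18, 4.32], [0.11, 2.71], [-2.7, 2.7]. Speed limits (rad/s): [2.57, 2.57, 3.14, 3.14, 3.14, 3.14].

INTERFACE

Orientations are given as a unit quaternion [w, x, y, z].
In Python, from rig import manip, imaging gives the robot as it stands. The module is installed in compiled form; this text tells all that it offers.
- The arm moves only by the tool jog_arm, never from a script. Its argument "deltas" is one flat list of numbers, 7 for each row, row after row: the turn, a rotation vector about the world's x, y, z in degrees, then the shift along the world's x, y, z in mm, then the opening, from 0 (shut) to 1 (fully open). In form: [ax, ay, az, tx, ty, tz, gripper, ax, ay, az, tx, ty, tz, gripper, ...]. A call has 1 to 20 rows; each row is the pose to reach, as a shift and turn from the pose commanded when the call began; what a row does not reach only later rows make up. A row lasts 1/10 s, in which the tool goes at most 50 mm and 8.59 degrees, less where a joint would pass 70% of its speed; a pose out of reach is approached as far as the arm can. A call with a gripper value outside its range is refused whole. The fingers move at their own pace and stop on an object; "grip_force" is the grip in N (left out, the last holds). Time passes only in rows, so rows that repeat a pose let the fingers close. It gives the time, the measured TCP pose, the force, the opening and the grip force at its end, in the units of the state.
- manip.get_state(): the state, without advancing time (a new reading comes with each control period).
- imaging.get_image(name): name is "scene" or "top" or "wrist"; returns the picture (384x512x3 uint8, blue, green, red); there is no depth.
- imaging.calibration(name): a dict with "mtx" (3x3 intrinsics, pixels), "cam_to_world" (4x4, takes a point from camera to world coordinates). Camera axes: x right, y down, z forward; pixel columns grow to the right and rows downward; lengths in m; the calibration is good to about 2 mm. A picture is of the moment at which its call begins: read the wrist's pose just before it. calibration takes no time and is no camera call; for the wrist camera it gives the pose at the moment of the call.
- manip.sign_off(): hands the job in; it is judged then, once.
The state is a dict: "clock": time; "qpos": joint angles; "qd": joint speeds; "effort": joint torques, N m; "position": TCP position; "ee_rot": TCP orientation; "contact_force": force on the tool from outside, world axes, zero at the start; "moment": the same for the moment, N m; "width": finger opening in m; "gripper_force": force on a finger pad.
Only numpy, scipy, OpenCV 4.12 (cv2) and the standard library are available. Lean on these libraries where they do the work, as an engineer would, in place of code of your own. Each camera call takes 0.05 s, during which the arm holds its last target. There are 200 camera calls.

## Working session

There is one attempt and no reset: what is moved stays moved. The work goes in short steps, Python scripts to look and compute and a tool call to move; the robot and the scene stay as the last step left them, time stands still between calls to the robot, and variables do not carry over. Pictures are saved under pics/ and viewed, at most 14 in all, crops included, and the job is handed in when it is done.

Besides the shell and the picture viewer there is one more tool, called after "Request:" as name(argument=value, ...) on one line, values as JSON. jog_arm: Moves the arm, as the interface text tells. Its arguments: {"type":"object","properties":{"deltas":{"type":"array"},"grip_force":{"type":"number"}},"required":["deltas"]}

```bash
mkdir -p pics; python3 - <<'E'
from rig import manip, imaging
import cv2,numpy as np
for n in("scene","top"):
    im=imaging.get_image(n); cv2.imwrite(f"pics/{n}0.png",im)
    c=imaging.calibration(n); print(n,np.round(c["mtx"],1).tolist(),np.round(c["cam_to_world"],3).tolist())
s=manip.get_state(); print(s)
E
```

```text
scene [[368.5, 0.0, 252.2], [0.0, 368.5, 188.9], [0.0, 0.0, 1.0]] [[-0.779, 0.475, -0.409, 0.935], [0.627, 0.587, -0.513, 0.5], [-0.003, -0.656, -0.754, 0.801], [0.0, 0.0, 0.0, 1.0]]
top [[411.0, 0.0, 253.5], [0.0, 411.0, 193.1], [0.0, 0.0, 1.0]] [[0.006, -0.995, 0.101, 0.445], [-1.0, -0.005, 0.015, 0.008], [-0.015, -0.101, -0.995, 1.054], [0.0, 0.0, 0.0, 1.0]]
{'clock': 0.1, 'qpos': array([ 1.20500515e+00,  2.76551699e-01,  1.50599977e+00, -1.39745078e-05,
        1.36074095e+00, -1.20979716e-01]), 'qd': array([-0.00012142, -0.00058294, -0.00486083, -0.00118307, -0.00035711,
       -0.0019062 ]), 'effort': array([ 2.04681055e-03, -4.17700052e+01, -2.46410573e+01, -1.24774247e-04,
        5.89573814e-03,  3.51201538e-05]), 'position': array([0.13919696, 0.55742118, 0.24151754]), 'ee_rot': array([-1.98180992e-04,  1.22098793e-01,  9.92517588e-01, -8.26477613e-04]), 'contact_force': array([-0.38932377,  0.19183295,  0.18047595]), 'moment': array([0.00450491, 0.00907926, 0.04397027]), 'gripper_force': 0.0, 'width': 0.0853824226057952}
```

View pics/scene0.png

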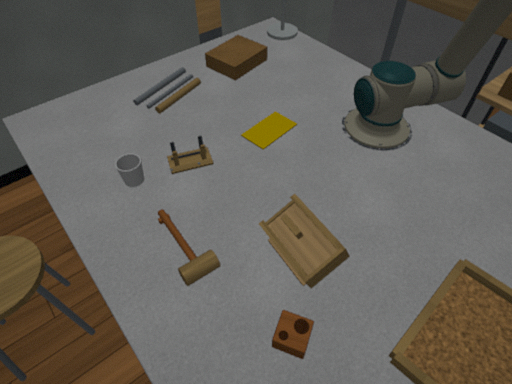

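View pics/top0.png

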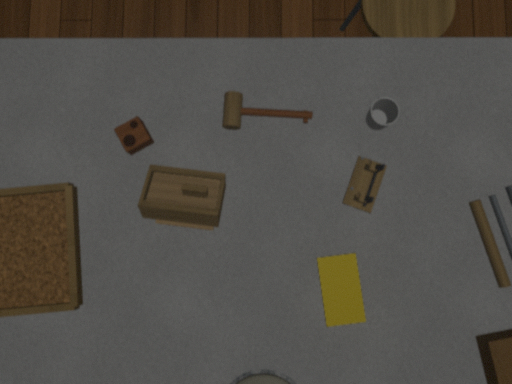

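The scene picture shows the case at (303,240), the clip at (190,157), the mallet at (190,250), the block at (293,334) and the cup at (130,170). In the top picture they are at (183,195), (365,184), (265,112), (134,135) and (383,112). The yellow plate at (342,290) is the lid look-alike. The rods at (490,240) are bar look-alikes, since the real bar is inside the case.

```bash
cat > h.py <<'E'
from rig import manip, imaging
import cv2,numpy as np
from scipy.spatial.transform import Rotation as R
def ray(cal,uv):
    M=cal["cam_to_world"]; d=np.linalg.inv(cal["mtx"])@[uv[0],uv[1],1]
    return M[:3,3],M[:3,:3]@d
def onz(cal,uv,z):
    o,d=ray(cal,uv); return o+d*(z-o[2])/d[2]
def proj(cal,P):
    M=cal["cam_to_world"]; p=(np.atleast_2d(P)-M[:3,3])@M[:3,:3]; q=p@cal["mtx"].T
    return q[:,:2]/q[:,2:]
def tri(c1,u1,c2,u2):
    o1,d1=ray(c1,u1);o2,d2=ray(c2,u2)
    A=np.stack([d1,-d2],1);t=np.linalg.lstsq(A,o2-o1,rcond=None)[0]
    a,b=o1+t[0]*d1,o2+t[1]*d2
    return (a+b)/2,np.linalg.norm(a-b)
def rot(): 
    q=manip.get_state()["ee_rot"]; return R.from_quat([q[1],q[2],q[3],q[0]])
E
python3 - <<'E'
import cv2,numpy as np
t=cv2.imread("pics/top0.png");s=cv2.imread("pics/scene0.png")
f=lambda im,x,y,w,h,k:cv2.convertScaleAbs(cv2.resize(im[y:y+h,x:x+w],None,fx=k,fy=k,interpolation=cv2.INTER_CUBIC),alpha=1.6)
a=f(t,130,155,100,75,4);b=f(s,250,190,100,100,4)[:, :]
c=f(t,335,150,100,75,4);d=f(s,150,125,100,50,4)
W=np.zeros((600,800,3),np.uint8)
W[:300,:400]=a;W[:300,400:]=c;W[300:600,:400]=b[:300] ;W[300:500,400:]=d
cv2.imwrite("pics/crop1.png",W)
E
```

```text
(no output)
```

View pics/crop1.png

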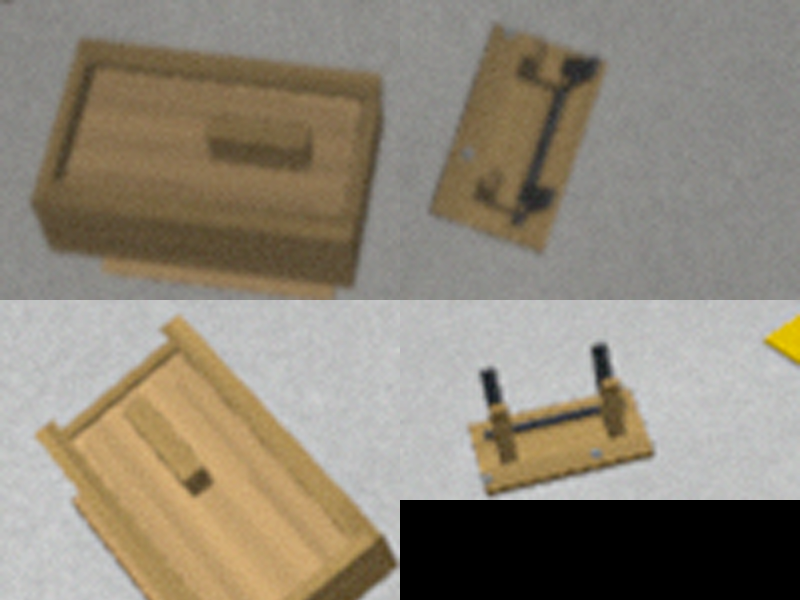

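The crops show the case's low lip at its right end (world -y), with the grip nearer it. The clip's dark jaw is on the world -y side and its prongs on the left. The corners I read are the case top at (82,40), (382,75), (357,240), (35,203) and the clip base at (497,25), (605,60), (545,250), (430,213).

```bash
python3 - <<'E'
from h import *
c=imaging.calibration("top")
def rep(n,px,z):
    P=np.array([onz(c,u,h) for u,h in zip(px,z)]); FL,FR,NR,NL=P
    print(n,np.round(P,4).tolist(),"mid",P.mean(0).round(4),"x-len",np.linalg.norm(FL-NL).round(4),np.linalg.norm(FR-NR).round(4),"y-len",np.linalg.norm(FL-FR).round(4),np.linalg.norm(NL-NR).round(4))
    y=(FL+NL-FR-NR)[:2]; x=(FL+FR-NL-NR)[:2]
    ax,ay=np.degrees(np.arctan2(x[1],x[0])),np.degrees(np.arctan2(-y[0],y[1])); print("yaw by x,y",ax,ay); return P.mean(0)
k=lambda l,ox,oy,cx=0:[((u-cx)/4+ox,v/4+oy) for u,v in l]
m=rep("case",k([(82,40),(382,75),(357,240),(35,203)],130,155),[.0666,.0666,.1156,.1156])
rep("clip",k([(497,25),(605,60),(545,250),(430,213)],335,150,400),[.008]*4)
yaw=np.radians(-7)
n=R.from_euler("ZY",[yaw,np.radians(25)]).as_matrix()
print("origin",m-n@[0,0,.063])
w=imaging.calibration("wrist"); M=w["cam_to_world"]; s=manip.get_state()
print("wristcam in tool", np.round(rot().as_matrix().T@(M[:3,3]-s["position"]),3), np.round(rot().as_matrix().T@M[:3,:3],2).tolist(), w["mtx"][0,0])
E
```

```text
case [[0.6127, 0.2753, 0.0666], [0.5918, 0.0917, 0.0666], [0.4892, 0.1006, 0.1156], [0.5095, 0.2861, 0.1156]] mid [0.5508 0.1884 0.0911] x-len 0.1147 0.114 y-len 0.1848 0.1867
yaw by x,y -5.484700593795545 -6.347220968518142
clip [[0.6474, -0.2472, 0.008], [0.6249, -0.3158, 0.008], [0.5028, -0.2747, 0.008], [0.5259, -0.2024, 0.008]] mid [ 0.5752 -0.26    0.008 ] x-len 0.1295 0.1288 y-len 0.0721 0.0759
yaw by x,y -19.42593412948841 -17.96810406524448
origin [0.52437952 0.19165711 0.03400261]
wristcam in tool [ 0.071 -0.001 -0.132] [[-0.0, -0.96, -0.28], [1.0, -0.0, -0.0], [0.0, -0.28, 0.96]] 331.61506828954106
```

```bash
cat >> h.py <<'E'
YAW=np.radians(-6.1); CO=np.array([.5244,.191,.034])
CR=R.from_euler("ZY",[YAW,np.radians(25)]); CM=CR.as_matrix()
def case(p): return CO+CM@(np.array(p)/1000)
def tool(yaxis,zaxis):
    y,z=np.array(yaxis)/np.linalg.norm(yaxis),np.array(zaxis)/np.linalg.norm(zaxis)
    return R.from_matrix(np.stack([np.cross(y,z),y,z],1))
TC=tool(CM[:,0],-CM[:,2])
def delta(p,Rt):
    s=manip.get_state(); print("deg",np.degrees((Rt*rot().inv()).as_rotvec()).round(1),"mm",((np.array(p)-s["position"])*1000).round(1))
E
python3 - <<'E'
from h import *
print(case([0,-30,63]),case([0,-30,150]));delta(case([0,-30,160]),TC)
E
```

```text
[0.54768628 0.15834059 0.09109739] [0.58424588 0.15443349 0.16994617]
deg [-15.5  22.2 -80.7] mm [ 449.3 -403.4  -62.5]
```

Request:
jog_arm(deltas=[-15.5, 22.2, -80.7, 449, -403, -20, 0.45, -15.5, 22.2, -80.7, 449, -403, -20, 0.45, -15.5, 22.2, -80.7, 449, -403, -20, 0.45, -15.5, 22.2, -80.7, 449, -403, -20, 0.45, -15.5, 22.2, -80.7, 449, -403, -20, 0.45, -15.5, 22.2, -80.7, 449, -403, -20, 0.45, -15.5, 22.2, -80.7, 449, -403, -20, 0.45, -15.5, 22.2, -80.7, 449, -403, -20, 0.45, -15.5, 22.2, -80.7, 449, -403, -20, 0.45, -15.5, 22.2, -80.7, 449, -403, -20, 0.45, -15.5, 22.2, -80.7, 449, -403, -20, 0.45, -15.5, 22.2, -80.7, 449, -403, -20, 0.45, -15.5, 22.2, -80.7, 449, -403, -62, 0.45, -15.5, 22.2, -80.7, 449, -403, -62, 0.45, -15.5, 22.2, -80.7, 449, -403, -62, 0.45, -15.5, 22.2, -80.7, 449, -403, -62, 0.45, -15.5, 22.2, -80.7, 449, -403, -62, 0.45], grip_force=60)

```text
clock: 1.8
position: [0.5882, 0.1561, 0.1823]
ee_rot: [-0.159, 0.726, 0.654, -0.143]
contact_force: [-0.8, 0.0, 0.3]
width: 0.0382
gripper_force: 0.0
```

```bash
python3 - <<'E'
from h import *
delta(case([0,-30,160]),TC); s=manip.get_state(); print(s["clock"],s["width"],s["qpos"])
w=imaging.calibration("wrist"); im=imaging.get_image("wrist"); im2=im.copy()
pts=[case(p) for p in ([8,-60,76],[-8,-60,76],[-8,0,76],[8,0,76],[50,-93,63],[-50,-93,63],[0,-93,46])]
for q in proj(w,pts): cv2.circle(im2,tuple(int(round(v)) for v in q),3,(0,0,255),1)
cv2.imwrite("pics/w1raw.png",im); cv2.imwrite("pics/w1.png",cv2.convertScaleAbs(im2,alpha=1.4))
E
```

```text
deg [-0.   0.3 -0.1] mm [ 0.2 -2.1 -3.3]
1.8 0.03823316111731951 [0.09576459 0.58882601 1.2174583  0.08561364 1.75790209 0.19839112]
```

View pics/w1.png

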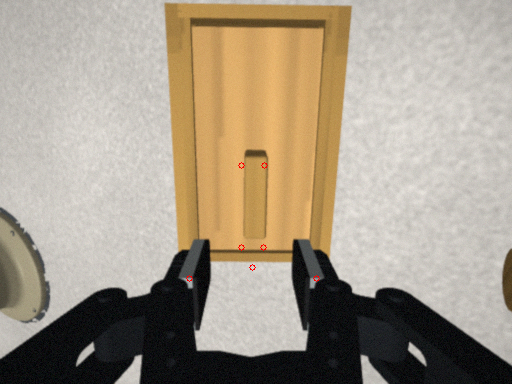

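The wrist view shows the case straight on. The grip's top face has corners at about (246,157), (267,157), (265,238), (244,238), roughly 8 px further up the picture than predicted. The lip runs along row 255.

```bash
python3 - <<'E'
from h import *
w=imaging.calibration("wrist")
def oncase(uv,z):
    o,d=ray(w,uv); o=CM.T@(o-CO); d=CM.T@d; return ((o+d*(z/1000-o[2])/d[2])*1000).round(1)
for uv in [(246,157),(267,157),(265,238),(244,238)]: print(oncase(uv,76))
print("wall out",[oncase(u,63) for u in [(168,5),(350,7),(179,240),(330,240)]], "lip", oncase((255,252),46),oncase((255,261),46))
print("wall in",[oncase(u,63) for u in [(192,60),(323,60),(196,220),(317,220)]])
E
```

```text
[-4.3  5.1 76. ]
[ 9.7  5.1 76. ]
[  9.1 -53.4  76. ]
[ -5.9 -53.4  76. ]
wall out [array([-52.7,  98.4,  63. ]), array([61. , 97.4, 63. ]), array([-55.4, -60.7,  63. ]), array([ 59.3, -60.9,  63. ])] lip [  2.6 -79.1  46. ] [  2.6 -87.4  46. ]
wall in [array([-39.3,  66.5,  63. ]), array([46. , 66.6, 63. ]), array([-41.8, -44.5,  63. ]), array([ 48.4, -44.6,  63. ])]
```

```bash
cat >> h.py <<'E'
YAW=np.radians(-6.7)
CO=CO+.0031*np.array([np.cos(YAW),np.sin(YAW),0])+.0053*np.array([-np.sin(YAW),np.cos(YAW),0])
CR=R.from_euler("ZY",[YAW,np.radians(25)]); CM=CR.as_matrix(); TC=tool(CM[:,0],-CM[:,2])
E
python3 - <<'E'
from h import *
w=imaging.calibration("wrist")
for uv in [(246,157),(267,157),(265,238),(244,238)]:
    o,d=ray(w,uv); o=CM.T@(o-CO); d=CM.T@d; print(((o+d*(.076-o[2])/d[2])*1000).round(1))
delta(case([0,-15,95]),TC);delta(case([0,-15,62]),TC)
E
```

```text
[-7.1  0.3 76. ]
[ 6.8  0.5 76. ]
[  6.8 -57.8  76. ]
[ -8.2 -57.9  76. ]
deg [-0.   0.3 -0.7] mm [-22.   20.4 -62.1]
deg [-0.   0.3 -0.7] mm [-35.9  22.  -92. ]
```

Request:
jog_arm(deltas=[0, 0.3, -0.7, -22, 20, -62, 0.45, 0, 0.3, -0.7, -22, 20, -62, 0.45, 0, 0.3, -0.7, -22, 20, -62, 0.45, 0, 0.3, -0.7, -29, 21, -77, 0.45, 0, 0.3, -0.7, -36, 22, -92, 0.45, 0, 0.3, -0.7, -36, 22, -92, 0.45, 0, 0.3, -0.7, -36, 22, -92, 0.45])

```text
clock: 2.55
position: [0.5535, 0.177, 0.0899]
ee_rot: [-0.162, 0.73, 0.648, -0.144]
contact_force: [-0.5, 0.3, 0.5]
width: 0.0384
gripper_force: 0.0
```

```bash
python3 - <<'E'
from h import *
delta(case([0,-15,62]),TC)
E
```

```text
deg [0.  0.  0.1] mm [-1.1  0.9  0.3]
```

Request:
jog_arm(deltas=[0, 0, 0, -0.5, 0, 0, 0.15, 0, 0, 0, -0.5, 0, 0, 0.0, 0, 0, 0, -0.5, 0, 0, 0.0, 0, 0, 0, -0.5, 0, 0, 0.0, 0, 0, 0, -0.5, 0, 0, 0.0, 0, 0, 0, -0.5, 0, 0, 0.0], grip_force=60)

```text
clock: 3.15
position: [0.5532, 0.1769, 0.0898]
ee_rot: [-0.162, 0.73, 0.648, -0.143]
contact_force: [1.7, 0.8, 6.0]
width: 0.0149
gripper_force: 60.7
```

Request:
jog_arm(deltas=[0, 0, 0, 1.0, -0.1, 2.0, 0.0, 0, 0, 0, 1.9, -0.2, 4.1, 0.0, 0, 0, 0, 2.9, -0.3, 6.2, 0.0, 0, 0, 0, 3.8, -0.4, 8.2, 0.0, 0, 0, 0, 3.8, -0.4, 8.2, 0.0, 0, 0, 0, 3.8, -0.4, 8.2, 0.0])

```text
clock: 3.75
position: [0.5557, 0.1764, 0.0964]
ee_rot: [-0.163, 0.73, 0.648, -0.145]
contact_force: [0.1, 0.2, -2.3]
width: 0.0148
gripper_force: 59.8
```

```bash
python3 - <<'E'
from h import *
s=manip.get_state();print((CM.T@(s["position"]-CO)*1000).round(1),s["contact_force"],s["moment"],"ydir",CM[:,1])
w=imaging.calibration("wrist"); im=imaging.get_image("wrist")
cv2.imwrite("pics/w2.png",cv2.convertScaleAbs(im,alpha=1.4))
E
```

```text
[  0.5 -16.1  69.1] [ 0.07710584  0.21091355 -2.31178282] [-0.12104161 -0.32857468 -0.00117774] ydir [ 1.16670737e-01  9.93170650e-01 -3.46944695e-18]
```

View pics/w2.png

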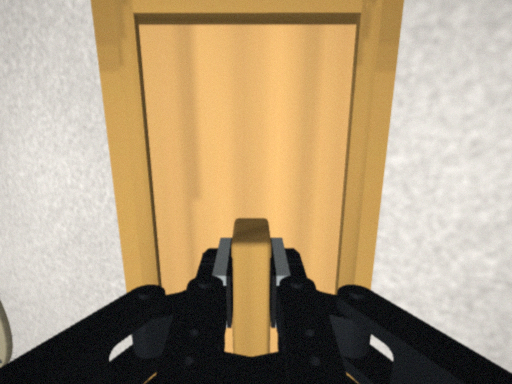

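The wrist view shows the grip squarely between the pads at (252,285) and the lid still inside the overhangs. It has risen about 7 mm, so I'll raise it 1.7 mm more and start sliding.

Request:
jog_arm(deltas=[0, 0, 0, 0.7, 0, 1.5, 0.0, 0, 0, 0, 0.7, 0, 1.5, 0.0, 0, 0, 0, 0.1, -5, 1.5, 0.0, 0, 0, 0, -1.0, -15, 1.5, 0.0, 0, 0, 0, -2.8, -30, 1.5, 0.0, 0, 0, 0, -4.0, -40, 1.5, 0.0, 0, 0, 0, -4.0, -40, 1.5, 0.0])

```text
clock: 4.5
position: [0.5515, 0.1343, 0.0981]
ee_rot: [-0.163, 0.731, 0.647, -0.145]
contact_force: [-0.0, 0.3, -1.2]
width: 0.0149
gripper_force: 59.8
```

```bash
python3 - <<'E'
from h import *
s=manip.get_state();print((CM.T@(s["position"]-CO)*1000).round(1),s["contact_force"],s["moment"])
E
```

```text
[  0.5 -58.4  71. ] [-0.01520527  0.30589465 -1.23727729] [-0.08031128 -0.36173719 -0.04319721]
```

Request:
jog_arm(deltas=[0, 0, 0, -0.9, -8, 0, 0.0, 0, 0, 0, -2.8, -24, 0, 0.0, 0, 0, 0, -5.2, -44, 0, 0.0, 0, 0, 0, -7.5, -64, 0, 0.0, 0, 0, 0, -9.9, -84, 0, 0.0, 0, 0, 0, -12.2, -104, 0, 0.0, 0, 0, 0, -14.6, -124, 0, 0.0, 0, 0, 0, -16.9, -144, 0, 0.0, 0, 0, 0, -18.3, -156, 0, 0.0, 0, 0, 0, -18.8, -160, 0, 0.0, 0, 0, 0, -18.8, -160, 0, 0.0, 0, 0, 0, -18.8, -160, 0, 0.0])

```text
clock: 5.7
position: [0.5329, -0.0229, 0.098]
ee_rot: [-0.163, 0.73, 0.648, -0.144]
contact_force: [0.3, 0.5, -2.2]
width: 0.0149
gripper_force: 59.8
```

```bash
python3 - <<'E'
from h import *
s=manip.get_state();print((CM.T@(s["position"]-CO)*1000).round(1),s["contact_force"],s["moment"])
y=CM[:,1]; x=np.cross(y,[0,0,1])
# lid origin from TCP in tool: case offset (0,+15,-(62-40)) -> flat
LR=tool(x,[0,0,-1])
Lo=np.array([.43,-.045,0]); 
T=Lo+ y*(-.015)+np.array([0,0,.0225])
delta(T+[0,0,.06],LR);delta(T+[0,0,.003],LR)
t=imaging.calibration("top"); im=imaging.get_image("top"); sc=imaging.get_image("scene")
cv2.imwrite("pics/t3.png",np.hstack([cv2.convertScaleAbs(cv2.resize(im[80:350,100:420],None,fx=1.2,fy=1.2),alpha=1.6),cv2.resize(sc[100:370,120:420],None,fx=1.2,fy=1.2)]))
E
```

```text
[   0.4 -216.7   70.8] [ 0.27544141  0.46798029 -2.1692381 ] [-0.04507043 -0.28998037  0.01405158]
deg [ -3.  -25.    0.1] mm [-104.7  -37.   -15.5]
deg [ -3.  -25.    0.1] mm [-104.7  -37.   -72.5]
```

View pics/t3.png

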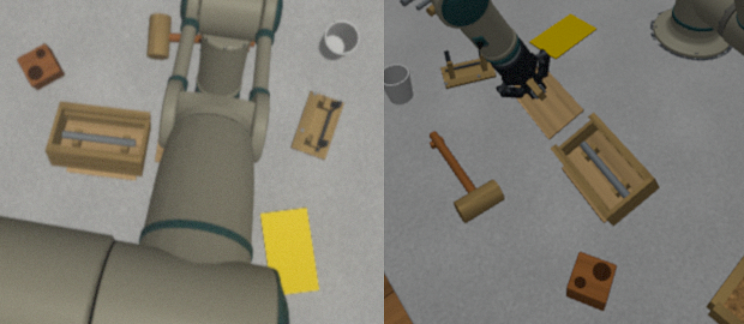

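The lid is clear of the case and held. The bar now shows in the open case, at about (100,140) in the left half. I'll level the lid and set it down.

Request:
jog_arm(deltas=[-0.6, -5, 0, -10, -5, 5, 0, -1.2, -10, 0, -30, -12, 5, 0, -1.8, -15, 0, -50, -20, 0, 0, -2.4, -20, 0, -70, -28, 0, 0, -3, -25, 0, -90, -34, -8, 0, -3, -25, 0, -105, -37, -15, 0, -3, -25, 0, -105, -37, -35, 0, -3, -25, 0, -105, -37, -55, 0, -3, -25, 0, -105, -37, -66, 0, -3, -25, 0, -105, -37, -68, 0, -3, -25, 0, -105, -37, -68, 0])

```text
clock: 6.9
position: [0.4277, -0.06, 0.03]
ee_rot: [0.0, 0.748, 0.664, -0.0]
contact_force: [0.4, -0.5, -1.2]
width: 0.0153
gripper_force: 59.8
```

```bash
python3 - <<'E'
from h import *
s=manip.get_state();print(s["position"],s["contact_force"],s["moment"])
y=CM[:,1]; x=np.cross(y,[0,0,1]); LR=tool(x,[0,0,-1]); delta(s["position"],LR)
E
```

```text
[ 0.42774087 -0.06001734  0.0299935 ] [ 0.42826765 -0.46829504 -1.16933054] [-0.02593815 -0.00879505  0.06265977]
deg [ 0.  -0.   0.1] mm [0. 0. 0.]
```

Request:
jog_arm(deltas=[0, 0, 0, 0, 0, -2, 0, 0, 0, 0, 0, 0, -4, 0, 0, 0, 0, 0, 0, -5, 0, 0, 0, 0, 0, 0, -6, 0, 0, 0, 0, 0, 0, -6, 0])

```text
clock: 7.4
position: [0.4278, -0.0605, 0.024]
ee_rot: [0.0, 0.748, 0.664, -0.0]
contact_force: [-0.2, 0.2, -2.0]
width: 0.0148
gripper_force: 59.8
```

Request:
jog_arm(deltas=[0, 0, 0, 0, 0, -1, 0, 0, 0, 0, 0, 0, -1.5, 0, 0, 0, 0, 0, 0, -1.5, 0])

```text
clock: 7.7
position: [0.4279, -0.0605, 0.0225]
ee_rot: [0.0, 0.748, 0.664, -0.0]
contact_force: [0.0, 0.0, -1.6]
width: 0.0148
gripper_force: 60.0
```

Request:
jog_arm(deltas=[0, 0, 0, 0, 0, -1, 0, 0, 0, 0, 0, 0, -2, 0, 0, 0, 0, 0, 0, -2, 0])

```text
clock: 8.0
position: [0.4279, -0.0606, 0.0224]
ee_rot: [0.001, 0.748, 0.664, 0.0]
contact_force: [-5.2, 1.2, 19.9]
width: 0.0147
gripper_force: 63.0
```

Request:
jog_arm(deltas=[0, 0, 0, 0, 0, 2, 0, 0, 0, 0, 0, 0, 2, 0.2, 0, 0, 0, 0, 0, 2, 0.4, 0, 0, 0, 0, 0, 2, 0.45, 0, 0, 0, 0, 0, 2, 0.45, 0, 0, 0, 0, 0, 20, 0.45, 0, 0, 0, 0, 0, 55, 0.45, 0, 0, 0, 0, 0, 95, 0.45, 0, 0, 0, 0, 0, 95, 0.45])

```text
clock: 8.9
position: [0.4315, -0.0616, 0.1197]
ee_rot: [0.005, 0.748, 0.664, 0.003]
contact_force: [1.5, -1.2, -0.9]
width: 0.0386
gripper_force: 0.0
```

```bash
python3 - <<'E'
from h import *
s=manip.get_state();print(s["position"],s["contact_force"],s["width"])
delta(case([0,0,125]),TC)
E
```

```text
[ 0.43150276 -0.0615752   0.1197102 ] [ 1.45556223 -1.24444816 -0.88421424] 0.03863396772763288
deg [ 3.2 25.4  0.1] mm [149.1 251.3  27.6]
```

Request:
jog_arm(deltas=[0, 0, 0, 0, 0, 40, 0.45, 0.8, 6, 0, 20, 30, 60, 0.45, 1.6, 12, 0, 45, 70, 70, 0.45, 2.4, 18, 0, 75, 115, 70, 0.45, 3.2, 25, 0, 100, 160, 70, 0.45, 3.2, 25.4, 0, 125, 205, 70, 0.45, 3.2, 25.4, 0, 149, 251, 50, 0.45, 3.2, 25.4, 0, 149, 251, 28, 0.45, 3.2, 25.4, 0, 149, 251, 28, 0.45, 3.2, 25.4, 0, 149, 251, 28, 0.45, 3.2, 25.4, 0, 149, 251, 28, 0.45])

```text
clock: 10.0
position: [0.5767, 0.1894, 0.1445]
ee_rot: [-0.166, 0.73, 0.647, -0.146]
contact_force: [-0.2, 0.2, 0.8]
width: 0.0385
gripper_force: 0.0
```

```bash
python3 - <<'E'
from h import *
delta(case([0,0,125]),TC)
w=imaging.calibration("wrist"); im=imaging.get_image("wrist"); t=imaging.get_image("top")
im2=cv2.convertScaleAbs(im,alpha=1.4)
for q in proj(w,[case(p) for p in ([0,75,29],[0,-75,29],[0,0,29],[8,0,29],[-8,0,29],[42.5,0,63],[-42.5,0,63])]): cv2.circle(im2,tuple(int(round(v)) for v in q),3,(0,0,255),1)
W=np.zeros((384,800,3),np.uint8); W[:,:512]=im2; W[:,512:]=cv2.convertScaleAbs(t[60:252,200:344],alpha=1.6).repeat(2,0).repeat(2,1)
cv2.imwrite("pics/w4.png",W); cv2.imwrite("pics/w4raw.png",im)
E
```

```text
deg [-0.2 -0.5  0.2] mm [3.9 0.4 2.8]
```

View pics/w4.png

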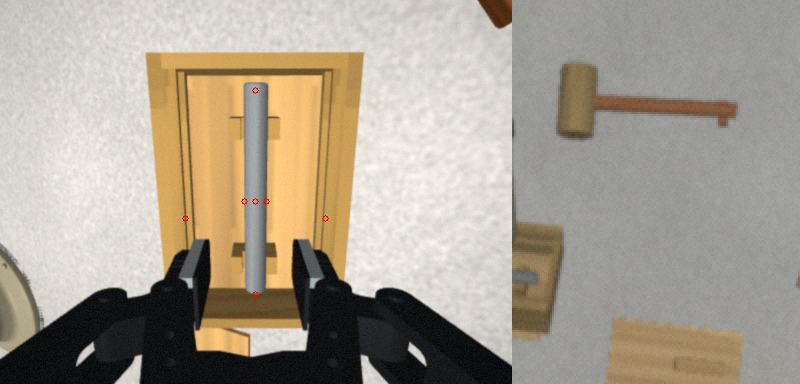

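The wrist view shows the bar centred in the open case, from (256,83) to (256,293), within about 2 mm of prediction. The inset shows the lid lying on the table and the mallet in place.

```bash
python3 - <<'E'
from h import *
for z in (70,25): delta(case([0,2,z]),TC)
E
```

```text
deg [-0.2 -0.4  0.2] mm [-19.4   5.1 -47.6]
deg [-0.2 -0.4  0.2] mm [-38.2   7.3 -88.4]
```

Request:
jog_arm(deltas=[0, 0, 0, -19, 5, -48, 0.45, 0, 0, 0, -19, 5, -48, 0.45, 0, 0, 0, -26, 6, -62, 0.45, 0, 0, 0, -33, 7, -77, 0.45, 0, 0, 0, -38, 7, -88, 0.45, 0, 0, 0, -38, 7, -88, 0.45, 0, 0, 0, -38, 7, -88, 0.45])

```text
clock: 10.8
position: [0.542, 0.1972, 0.0608]
ee_rot: [-0.164, 0.73, 0.648, -0.143]
contact_force: [1.1, -1.7, 16.1]
width: 0.0386
gripper_force: 8.0
```

```bash
python3 - <<'E'
from h import *
delta(case([0,2,25]),TC); s=manip.get_state(); print((CM.T@(s["position"]-CO)*1000).round(1))
E
```

```text
deg [-0.3 -0.1  0.2] mm [-3.2 -0.5 -4.1]
[ 1.1  2.9 30.1]
```

Request:
jog_arm(deltas=[0, 0, 0, 6, -1, 14, 0.45, 0, 0, 0, 10, -1, 22, 0.3, 0, 0, 0, 10, -1, 22, 0.29, 0, 0, 0, 10, -1, 22, 0.29])

```text
clock: 11.2
position: [0.5492, 0.1963, 0.0778]
ee_rot: [-0.166, 0.73, 0.647, -0.146]
contact_force: [0.3, 0.1, -0.3]
width: 0.0249
gripper_force: 0.0
```

```bash
python3 - <<'E'
from h import *
s=manip.get_state(); print((CM.T@(s["position"]-CO)*1000).round(1),s["width"],s["contact_force"])
w=imaging.calibration("wrist"); im=imaging.get_image("wrist")
cv2.imwrite("pics/w5.png",cv2.convertScaleAbs(im,alpha=1.4))
delta(case([0,2,25]),TC)
E
```

```text
[ 0.4  2.9 48.5] 0.024879562903122404 [ 0.26140498  0.13118467 -0.27803675]
deg [-0.2 -0.6  0.2] mm [ -9.8   0.3 -20.7]
```

View pics/w5.png

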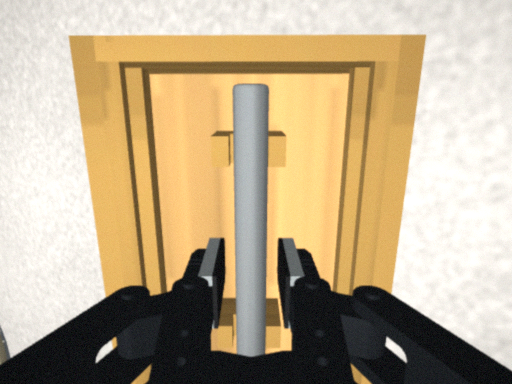

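The wrist view shows the bar at column 251, centred between the pads (217 and 287). The finger knuckles are close to the overhangs, which explains the earlier touch. I'll descend with the narrower opening.

Request:
jog_arm(deltas=[0, 0, 0, -3, 0, -6, 0.29, 0, 0, 0, -6, 0, -12, 0.29, 0, 0, 0, -7.5, 0, -16, 0.29, 0, 0, 0, -8.5, 0, -18, 0.29, 0, 0, 0, -8.5, 0, -18, 0.29])

```text
clock: 11.75
position: [0.5401, 0.1965, 0.0596]
ee_rot: [-0.166, 0.729, 0.647, -0.146]
contact_force: [-0.8, -0.3, 2.5]
width: 0.0247
gripper_force: 0.0
```

```bash
python3 - <<'E'
from h import *
s=manip.get_state(); print((CM.T@(s["position"]-CO)*1000).round(1),s["width"],s["contact_force"])
E
```

```text
[-0.   2.  28.2] 0.024715331561050463 [-0.81259261 -0.29507098  2.48411681]
```

Request:
jog_arm(deltas=[0, 0, 0, -0.4, 0, -1, 0.1, 0, 0, 0, -0.4, 0, -1, 0, 0, 0, 0, -0.8, 0, -2, 0, 0, 0, 0, -0.8, 0, -2, 0, 0, 0, 0, -0.8, 0, -2, 0], grip_force=80)

```text
clock: 12.25
position: [0.5402, 0.1966, 0.0592]
ee_rot: [-0.166, 0.729, 0.648, -0.145]
contact_force: [1.3, -0.4, 10.5]
width: 0.0136
gripper_force: 78.3
```

```bash
python3 - <<'E'
from h import *
s=manip.get_state(); print((CM.T@(s["position"]-CO)*1000).round(1),s["width"],s["contact_force"])
E
```

```text
[ 0.1  2.1 27.9] 0.013579424842690178 [ 1.275435   -0.38466053 10.54080703]
```

Request:
jog_arm(deltas=[0, 0, 0, 1, 0, 2, 0, 0, 0, 0, 3, -0.3, 6, 0, 0, 0, 0, 6, -0.7, 13, 0, 0, 0, 0, 12, -1.4, 26, 0, 0, 0, 0, 18, -2, 39, 0, 0, 0, 0, 21, -2.4, 45, 0, 0, 0, 0, 21, -2.4, 45, 0, 0, 0, 0, 21, -2.4, 45, 0])

```text
clock: 13.05
position: [0.5603, 0.194, 0.1021]
ee_rot: [-0.166, 0.729, 0.647, -0.146]
contact_force: [0.6, 0.1, -2.8]
width: 0.0132
gripper_force: 78.1
```

```bash
python3 - <<'E'
from h import *
s=manip.get_state(); print((CM.T@(s["position"]-CO)*1000).round(1),s["width"],s["contact_force"],s["moment"])
w=imaging.calibration("wrist"); im=imaging.get_image("wrist")
cv2.imwrite("pics/w6.png",cv2.convertScaleAbs(im,alpha=1.4))
E
```

```text
[ 0.4  1.9 75.3] 0.013224279193125993 [ 0.55586588  0.14493426 -2.78508097] [-0.04294668 -0.34403153 -0.0327258 ]
```

View pics/w6.png

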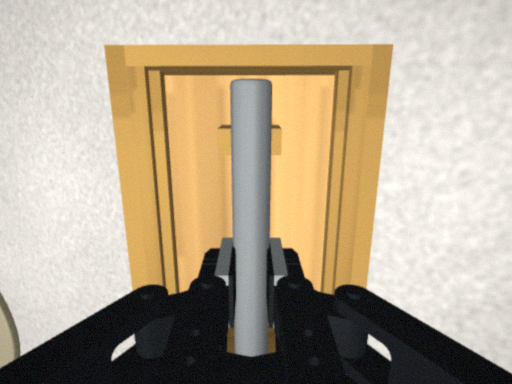

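The bar is held parallel between the pads, with its far end at (251,80). The saddles below are now empty. Next I'll level it and carry it towards the clip.

```bash
cat >> h.py <<'E'
KY=np.radians(-18.7); KO=np.array([.5752,-.2600,0])
def setclip(o,yaw):
    global KM,TK,KO
    KO=o; KM=R.from_euler("Z",yaw).as_matrix(); TK=tool(KM[:,1],[0,0,-1])
setclip(KO,KY)
def clip(p): return KO+KM@(np.array(p)/1000)
E
python3 - <<'E'
from h import *
delta(clip([80,35,210]),TK); print(clip([80,35,210]))
print(np.degrees((TC.inv()*TK).magnitude()))
E
```

```text
deg [ 14.7 -23.5  76.7] mm [ 102.2 -446.5  108.1]
[ 0.66219828 -0.25249668  0.21      ]
81.29623757079035
```

Request:
jog_arm(deltas=[0, 0, 0, 8, 0, 25, 0, 0, 0, 0, 12, -5, 60, 0, 0, 0, 0, 12, -20, 95, 0, 1.2, -2, 6.4, 20, -50, 108, 0, 2.5, -4, 12.8, 30, -90, 108, 0, 3.7, -5.9, 19.2, 40, -130, 108, 0, 4.9, -7.8, 25.6, 50, -170, 108, 0, 6.1, -9.8, 32, 60, -210, 108, 0, 7.4, -11.8, 38.4, 70, -250, 108, 0, 8.6, -13.7, 44.7, 80, -290, 108, 0, 9.8, -15.7, 51, 85, -330, 108, 0, 11, -17.6, 57.5, 90, -370, 108, 0, 12.2, -19.6, 63.9, 96, -405, 108, 0, 13.5, -21.5, 70.3, 100, -430, 108, 0, 14.7, -23.5, 76.7, 102, -446, 108, 0, 14.7, -23.5, 76.7, 102, -446, 108, 0, 14.7, -23.5, 76.7, 102, -446, 108, 0, 14.7, -23.5, 76.7, 102, -446, 108, 0])

```text
clock: 14.9
position: [0.6623, -0.2503, 0.2099]
ee_rot: [-0.001, 0.163, 0.987, 0.001]
contact_force: [0.0, -0.3, -1.9]
width: 0.013
gripper_force: 78.4
```

```bash
python3 - <<'E'
from h import *
delta(clip([80,35,210]),TK); s=manip.get_state(); print(s["clock"],s["width"],s["qpos"].round(2))
w=imaging.calibration("wrist"); im=imaging.get_image("wrist")
im2=cv2.convertScaleAbs(im,alpha=1.4)
for q in proj(w,[clip(p) for p in ([65,38,8],[65,-38,8],[-65,38,8],[-65,-38,8],[0,0,38],[42,0,70],[-42,0,70])]): cv2.circle(im2,tuple(int(round(v)) for v in q),3,(0,0,255),1)
cv2.imwrite("pics/w7.png",cv2.resize(im2,None,fx=1.56,fy=1.56)); cv2.imwrite("pics/w7raw.png",im)
np.savez("w7.npz",mtx=w["mtx"],cam_to_world=w["cam_to_world"])
E
```

```text
deg [-0.2 -0.1  0. ] mm [-0.1 -2.1  0.1]
14.9 0.013042193928913514 [-0.46  0.5   1.24  0.    1.41 -1.7 ]
```

View pics/w7.png

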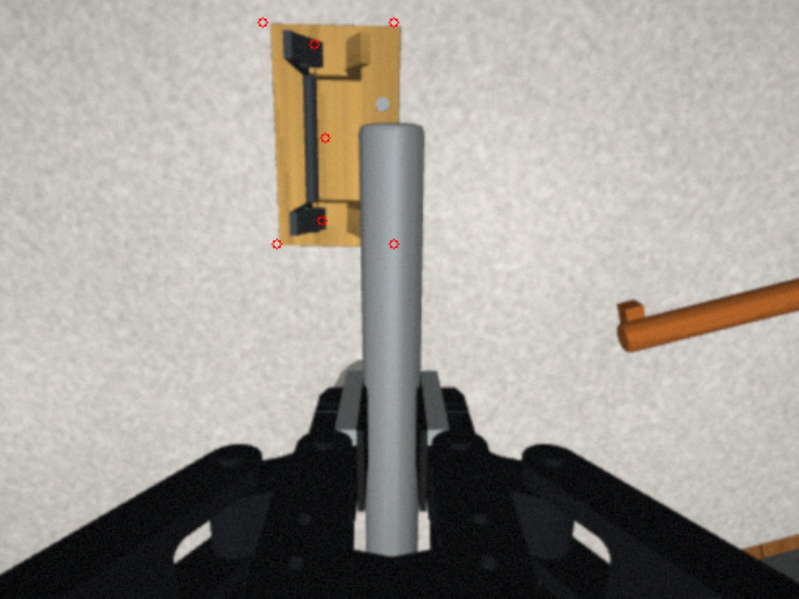

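The wrist view (scaled 1.56) shows the clip base with corners at (272,23), (400,26), (281,245), the jaw with its rod on the left and the prongs on the right. The bar at columns 362–422 is beside it. The base lies about 6 px to the right of prediction.

```bash
python3 - <<'E'
from h import *
c=dict(np.load("w7.npz"))
im=cv2.imread("pics/w7raw.png").astype(int)
# left base edge and top edge subpixel by saturation threshold
hsv=cv2.cvtColor(im.astype(np.uint8),cv2.COLOR_BGR2HSV); S=hsv[...,1]
L=[];
for r in range(22,152,6):
    row=cv2.GaussianBlur(S,(3,3),0)[r,165:200]; i=np.argmax(row>70); L.append((165+i-.5,r))
T=[]
for u in range(180,254,6):
    col=cv2.GaussianBlur(S,(3,3),0)[5:40,u]; i=np.argmax(col>70); T.append((u,5+i-.5))
B=[]
for u in range(186,228,6):
    col=cv2.GaussianBlur(S,(3,3),0)[140:175,u]; i=35-np.argmax(col[::-1]>70); B.append((u,140+i-.5))
Rr=[]
for r in range(22,72,6):
    row=cv2.GaussianBlur(S,(3,3),0)[r,235:275]; i=40-np.argmax(row[::-1]>70); Rr.append((235+i-.5,r))
for n,l in(("L",L),("T",T),("B",B),("R",Rr)):
    P=np.array([KM.T@(onz(c,u,.008)-KO) for u in l])[:,:2]*1000
    ax=0 if n in"LR" else 1; a=np.polyfit(P[:,ax],P[:,1-ax],1,w=None)
    print(n,a.round(4),P[:,1-ax].round(1))
E
```

```text
L [-2.1200e-02 -3.4806e+01] [-33.3 -33.6 -33.9 -34.3 -33.7 -34.  -34.4 -34.7 -34.1 -34.5 -34.8 -35.2
 -34.6 -34.9 -35.3 -35.6 -35.  -35.4 -35.8 -36.1 -35.5 -35.9]
T [ 2.58000e-02 -6.35625e+01] [-64.3 -64.3 -64.3 -63.4 -63.4 -63.4 -63.4 -63.4 -63.4 -63.4 -62.6 -62.6
 -62.6]
B [1.9900e-02 6.6387e+01] [65.3 66.3 66.3 66.3 66.3 66.3 66.4]
R [-1.82000e-02  4.09645e+01] [42.3 42.3 41.4 41.4 41.4 41.5 41.5 41.5 41.5]
```

```bash
cat >> h.py <<'E'
setclip(KO+KM@[.0014,.0031,0],np.radians(-19.9))
E
python3 - <<'E'
from h import *
c=dict(np.load("w7.npz")); s=manip.get_state(); Q=rot().as_matrix()
for x in (75,0,40): 
    print(x,(proj(c,[s["position"]+Q@(np.array([x,y,-1.1])/1000) for y in(-8,0,8)])*1.56).round(0).tolist())
print((proj(c,[clip(p) for p in([-65,-38,8],[-65,38,8],[65,-38,8],[-42,0,70],[42,0,70])])*1.56).round().tolist())
delta(clip([0,0,120]),TK);delta(clip([0,0,85]),TK);delta(clip([0,0,37]),TK)
E
```

```text
75 [[361.0, 136.0], [394.0, 136.0], [427.0, 136.0]]
0 [[366.0, 416.0], [394.0, 416.0], [422.0, 416.0]]
40 [[363.0, 278.0], [394.0, 278.0], [425.0, 278.0]]
[[269.0, 22.0], [400.0, 25.0], [279.0, 245.0], [322.0, 46.0], [325.0, 223.0]]
deg [-0.2 -0.1 -1.2] mm [-85.1  -7.3 -90.1]
deg [-0.2 -0.1 -1.2] mm [ -85.1   -7.3 -125.1]
deg [-0.2 -0.1 -1.2] mm [ -85.1   -7.3 -173.1]
```

Request:
jog_arm(deltas=[0, 0, -1.2, -30, -3, -15, 0, 0, 0, -1.2, -60, -5, -40, 0, 0, 0, -1.2, -85, -6.6, -75, 0, 0, 0, -1.2, -85, -6.6, -115, 0, 0, 0, -1.2, -85, -6.6, -115, 0, 0, 0, -1.2, -85, -6.6, -115, 0, 0, 0, -1.2, -85, -6.6, -115, 0])

```text
clock: 15.65
position: [0.58, -0.2589, 0.0978]
ee_rot: [0.002, 0.172, 0.985, 0.0]
contact_force: [0.3, 0.0, -1.7]
width: 0.0134
gripper_force: 78.4
```

```bash
python3 - <<'E'
from h import *
delta(clip([0,.7,95]),TK); s=manip.get_state(); Q=rot().as_matrix()
w=imaging.calibration("wrist"); im=imaging.get_image("wrist")
im2=cv2.resize(cv2.convertScaleAbs(im,alpha=1.5),None,fx=1.56,fy=1.56)
P=[clip(p) for p in([-49,y,z] for y,z in((-38,8),(38,8),(-8,70),(8,70)))]+[s["position"]+Q@(np.array([75,y,-1])/1000) for y in(-8,8)]
for q in proj(w,P)*1.56: cv2.circle(im2,tuple(int(round(v)) for v in q),3,(0,0,255),1)
cv2.imwrite("pics/w8.png",im2); cv2.imwrite("pics/w8raw.png",im)
np.savez("w8.npz",mtx=w["mtx"],cam_to_world=w["cam_to_world"])
E
```

```text
deg [ 0.   0.2 -0. ] mm [-2.3  2.1 -2.8]
```

View pics/w8.png

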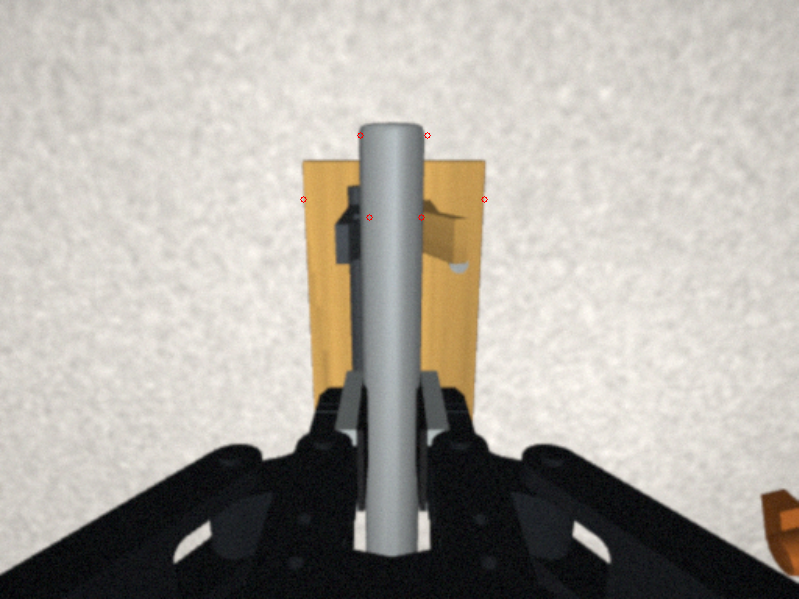

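The base edges at row 199 are at columns 305 and 484, as predicted. The bar at columns 361–423 lies over the gap between the leaf (337–360) and the prong (424–465). I'll lower to just above the forks and check the position.

Request:
jog_arm(deltas=[0, 0, 0, 0, 0, -3, 0, 0, 0, 0, 0, 0, -3, 0, 0, 0, 0, 0, 0, -3, 0])

```text
clock: 16.0
position: [0.5778, -0.2586, 0.093]
ee_rot: [0.0, 0.173, 0.985, 0.001]
contact_force: [-0.4, -0.8, -1.5]
width: 0.0134
gripper_force: 78.4
```

```bash
python3 - <<'E'
from h import *
s=manip.get_state(); Q=rot().as_matrix()
print((KM.T@(s["position"]-KO)*1000).round(1)); delta(clip([0,.7,90]),TK)
E
```

```text
[ 0.6 -0.9 93. ]
deg [-0.1  0.   0. ] mm [-0.1  1.7 -3. ]
```

Request:
jog_arm(deltas=[0, 0, 0, 0, 1.7, -4, 0, 0, 0, 0, 0, 1.7, -10, 0, 0, 0, 0, 0, 1.7, -15, 0, 0, 0, 0, 0, 1.7, -20, 0, 0, 0, 0, 0, 1.7, -24, 0, 0, 0, 0, 0, 1.7, -24, 0])

```text
clock: 16.6
position: [0.5771, -0.2566, 0.0676]
ee_rot: [-0.001, 0.173, 0.985, 0.001]
contact_force: [-0.7, 0.4, -1.4]
width: 0.0129
gripper_force: 78.4
```

```bash
python3 - <<'E'
from h import *
s=manip.get_state(); print((KM.T@(s["position"]-KO)*1000).round(1),KM.T@s["contact_force"],KM.T@s["moment"])
E
```

```text
[-0.7  0.7 67.6] [-0.84047805  0.1699006  -1.43725071] [-0.01318724 -0.04455474  0.04945527]
```

Free so far, and still centred. Continuing down.

Request:
jog_arm(deltas=[0, 0, 0, 0, 0, -4, 0, 0, 0, 0, 0, 0, -8, 0, 0, 0, 0, 0, 0, -12, 0, 0, 0, 0, 0, 0, -15, 0, 0, 0, 0, 0, 0, -15, 0])

```text
clock: 17.1
position: [0.5784, -0.2564, 0.0539]
ee_rot: [0.001, 0.173, 0.985, 0.001]
contact_force: [1.9, 3.4, 1.4]
width: 0.0131
gripper_force: 78.9
```

```bash
python3 - <<'E'
from h import *
s=manip.get_state(); print((KM.T@(s["position"]-KO)*1000).round(1),KM.T@s["contact_force"],KM.T@s["moment"])
E
```

```text
[ 0.4  1.4 53.9] [0.65098068 3.85755355 1.43823317] [ 0.55926985 -0.09062705 -0.02927256]
```

Request:
jog_arm(deltas=[0, 0, 0, 0, 0, -4, 0, 0, 0, 0, 0, 0, -8, 0, 0, 0, 0, 0, 0, -12, 0, 0, 0, 0, 0, 0, -15, 0, 0, 0, 0, 0, 0, -15, 0])

```text
clock: 17.6
position: [0.5768, -0.2573, 0.0377]
ee_rot: [-0.001, 0.173, 0.985, 0.0]
contact_force: [-0.3, -0.1, -1.5]
width: 0.0134
gripper_force: 78.7
```

```bash
python3 - <<'E'
from h import *
s=manip.get_state(); print((KM.T@(s["position"]-KO)*1000).round(1),KM.T@s["contact_force"],KM.T@s["moment"])
E
```

```text
[-0.8 -0.1 37.7] [-0.29429181 -0.16201922 -1.50554533] [0.03155909 0.04436956 0.01422121]
```

The bar has snapped past the jaw. I'll press until it bottoms out.

Request:
jog_arm(deltas=[0, 0, 0, 0, 0, -1, 0, 0, 0, 0, 0, 0, -2, 0, 0, 0, 0, 0, 0, -3, 0, 0, 0, 0, 0, 0, -3, 0])

```text
clock: 18.0
position: [0.5772, -0.2574, 0.0374]
ee_rot: [-0.0, 0.173, 0.985, 0.0]
contact_force: [-4.0, 0.6, 9.6]
width: 0.0134
gripper_force: 79.8
```

Request:
jog_arm(deltas=[0, 0, 0, 0, 0, 2, 0, 0, 0, 0, 0, 0, 2.5, 0.1, 0, 0, 0, 0, 0, 2.5, 0.25, 0, 0, 0, 0, 0, 2.5, 0.35, 0, 0, 0, 0, 0, 2.5, 0.35, 0, 0, 0, 0, 0, 15, 0.35, 0, 0, 0, 0, 0, 40, 0.35, 0, 0, 0, 0, 0, 80, 0.35, 0, 0, 0, 0, 0, 125, 0.35, 0, 0, 0, 0, 0, 160, 0.35, 0, 0, 0, 50, 5, 170, 0.35, 0, 0, 0, 80, 5, 170, 0.35, 0, 0, 0, 80, 5, 170, 0.35, 0, 0, 0, 80, 5, 170, 0.35])

```text
clock: 19.4
position: [0.6575, -0.2515, 0.2056]
ee_rot: [-0.001, 0.173, 0.985, 0.001]
contact_force: [-0.0, 1.0, 0.1]
width: 0.0297
gripper_force: 0.0
```

```bash
python3 - <<'E'
from h import *
w=imaging.calibration("wrist"); im=imaging.get_image("wrist"); s=manip.get_state(); print(s["clock"],s["contact_force"],s["width"])
im2=cv2.convertScaleAbs(im,alpha=1.4)
for q in proj(w,[clip(p) for p in([-75,0,38],[75,0,38],[-65,-38,8],[-65,38,8])]): cv2.circle(im2,tuple(int(round(v)) for v in q),2,(0,0,255),1)
sc=imaging.get_image("scene"); t=imaging.get_image("top")
W=np.zeros((600,800,3),np.uint8); W[:384,:512]=im2; W[:200,512:800]=cv2.resize(sc[110:210,140:284],None,fx=2,fy=2)
W[384:584,:480]=cv2.resize(sc[190:290,170:410],None,fx=2,fy=2)
W[200:500,512:800]=cv2.convertScaleAbs(cv2.resize(t[130:280,220:364],None,fx=2,fy=2),alpha=1.6)
cv2.imwrite("pics/end.png",W)
E
```

```text
19.45 [ 0.92738522  0.42948185 -0.69126304] 0.029926502090574347
```

View pics/end.png

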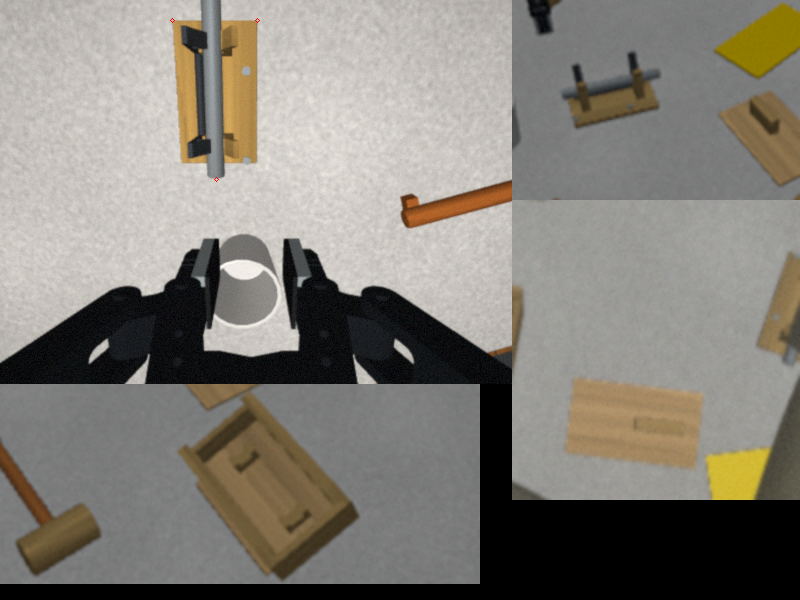

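The final views show the bar low in both forks, its near end at (216,177) against a predicted (216,179), with the jaw upright. The lid lies flat with its grip up at (635,425), clear of the yellow plate. The mallet and cup are in place and the gripper is free.

```bash
python3 -c "
from rig import manip
print(manip.sign_off())"
```

```text
the job is handed in; nothing more can be done
None
```

The lid is out and lying flat on the table grip up, the bar is seated in the fork clip with the jaw shut over it, and the job was handed in at about 19.5 s; the verdict was not shown.

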